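# Slide the candle tray between the pots onto its display mat

## Robot

A 7-joint arm with a two-finger parallel gripper is mounted at the origin on the work surface. World frame = base frame: x ahead of the robot, y to its left, z up, the work surface at z = 0. Lengths are in m, angles in degrees, forces in N, time in s.
With the tool pointing down it reaches from about 0.425 to 0.875 m from the base axis. Payload 4.7 kg.
Tool frame: the origin (TCP) lies on the centre line of the jaws, within the pads' length; the fingertips stand 8 mm ahead of it and the grasp point (between the pads) lies 11 mm behind it; z points along the fingers, x is the direction in which the jaws open and shut, and the axes are right-handed (so a half turn about z gives the same grasp; the last joint's range is limited). The gripper opens to 87 mm and grips with 3 to 60 N. Pads are 19 mm wide; open, the fingers measure 117 mm over their backs; the gripper's body (75 mm by 190 mm) begins 51 mm behind the grasp point.
Start: joints at [71.396, 18.392, -4.016, 83.108, 1.295, 78.541, -3.26], TCP at [0.216, -0.613, 0.231] pointing down, gripper open.
Joint ranges: [-163.93, 163.93], [-17.29, 119.83], [-79.2, 71.16], [3.27, 140.29], [-89.18, 269.18], [5.43, 117.66], [-154.24, 154.24]. Speed limits (degrees/s): [147.25, 147.25, 180, 180, 180, 180, 180].

## Interface

Orientations are given as [roll, pitch, yaw] about the fixed x, y, z axes, in that order (R = Rz(yaw) Ry(pitch) Rx(roll)).
In Python, from cell import telemetry, read_camera, get_calibration, sign_off gives the robot as it stands. The module is installed in compiled form; this text tells all that it offers.
- The arm moves only by the tool carry_out, never from a script. Its arguments are lists of equal length, an entry for each row: "translation": the shift along the tool's x, y, z in cm, a list of three; "turn": the turn about the tool's z in rad; "gripper": the opening, from 0 (shut) to 1 (fully open). In form: {"translation": [[dx, dy, dz], ...], "turn": [turn, ...], "gripper": [gripper, ...]}. A call has 1 to 5 rows; each row is the pose to reach, as a shift and turn from the pose commanded when the call began, along the tool's axes at that moment; what a row does not reach only later rows make up. A row lasts 1/8 s, in which the tool goes at most 62.5 mm and 10.7 degrees, less where a joint would pass 70% of its speed; a pose out of reach is approached as far as the arm can. A call with a gripper value outside its range is refused whole. The fingers move at their own pace and stop on an object; "squeeze" is the grip in N (left out, the last holds). Time passes only in rows, so rows that repeat a pose let the fingers close. It gives the time, the measured TCP pose, the force and the opening at its end, in the units of the state.
- telemetry.get_obs(): the state, without advancing time (a new reading comes with each control period).
- read_camera(name): name is "scene" or "side" or "wrist"; returns the picture (480x640x3 uint8, red, green, blue); there is no depth.
- get_calibration(name): a dict with "fx", "fy", "cx", "cy" (pixels), "R" (3x3) and "t" (3): a world point X has camera coordinates R X + t. Camera axes: x right, y down, z forward; pixel columns grow to the right and rows downward; lengths in m; the calibration is good to about 2 mm. A picture is of the moment at which its call begins: read the wrist's pose just before it. get_calibration takes no time and is no camera call; for the wrist camera it gives the pose at the moment of the call.
- sign_off(): hands the job in, once; it reports no verdict.
The state is a dict: "time_s": time; "qpos": joint angles; "joint_velocities": joint speeds; "effort": joint torques, N m; "tool_pos": TCP position; "tool_rot": TCP orientation; "force": force on the tool from outside, world axes, zero at the start; "wrist_torque": the same for the moment, N m; "grip_width": finger opening in m.
Only numpy, scipy, OpenCV 4.12 (cv2) and the standard library are available. Lean on these libraries where they do the work, as an engineer would, in place of code of your own. Each camera call takes 0.05 s, during which the arm holds its last target.

## Task

On the shop's display table, push the square terracotta tray, with the candle riding on it, through the narrow gap between the two white pots until the whole tray lies on the dark green felt mat behind them. Slide it with the outside of the fingers only: never lift or tip the tray, do not touch the candle, and keep it standing on the tray. Leave the tumbler, the amber votive glass and the metal dish where they are.

Things in the scene. Friction and masses are not known exactly. Their poses are not given: they have to be found in the camera images.
- display: Two identical white lidded stoneware pots with a blue band, stuck to the table, and the felt mat behind them: one rigid fixed set. Origin on the table midway between the pots; its x axis points through the gap from the robot's side to the mat, y along the line of the two pots, z up. Each pot is round, 90 mm in diameter with upright sides, 50 mm high to the top of its lid knob, centred at y = +93 mm and -93 mm, so the gap is 96 mm wide at its narrowest (x = 0).
- mat (a point): Centre of the dark green square felt mat, 130 x 130 mm, sides along the x and y of display, 112 mm beyond the middle of the gap; 1 mm thick, it offers no step or resistance: the tray slides at table height. Axes as display.
- tray: Square terracotta tray, loose, 90 x 90 mm, 18 mm thick with a 4 mm lip around the top edge (22 mm high in all), upright flat sides, about 0.35 kg. Origin at the centre of its underside; x and y along its sides, z up. It starts on the robot's side of the pots, up to 50 mm off the gap's centre line, turned up to 0.35 rad from square to the gap, its x axis roughly along that of display.
- corner0 (a point): Lower corner of the tray at its x = +45 mm, y = +45 mm.
- corner1 (a point): Lower corner of the tray at its x = +45 mm, y = -45 mm.
- corner2 (a point): Lower corner of the tray at its x = -45 mm, y = -45 mm.
- corner3 (a point): Lower corner of the tray at its x = -45 mm, y = +45 mm.
- candle: Short white candle, 44 mm in diameter, 30 mm high, plus a short black wick; stands loose near the middle of the tray on its 18 mm high top. Origin at the centre of its underside, z up.
- tumbler: Bystander: green glass tumbler, 68 mm across, 90 mm high. Origin at the centre of its underside.
- votive: Bystander: amber glass votive cup, 60 mm across, 55 mm high. Origin at the centre of its underside.
- dish: Bystander: small round metal dish, 84 mm across, 35 mm high. Origin at the centre of its underside.

How it is judged:
By the outcome, as a careful person would: the job done as asked, in the order asked, and still so for the second after the job is handed in, with the robot touching nothing.
It also fails if it takes over 64 s, if anything falls off the work surface, if the arm or the gripper's body presses on something with over 40 N, if the wrist force passes 120 N, or if a joint passes its speed limit or range.

## Working session

There is one attempt and no reset: what is moved stays moved. The work goes in short steps, Python scripts to look and compute and a tool call to move; the robot and the scene stay as the last step left them, time stands still between calls to the robot, and variables do not carry over. Pictures are saved under pics/ and viewed, and the job is handed in when it is done.

Besides the shell and the picture viewer there is one more tool, called after "Request:" by a JSON object that holds its "api" and its "payload", one argument or row to a line. carry_out: Moves the arm, as the interface text tells. Its arguments: {"type":"object","properties":{"translation":{"type":"array","items":{"type":"array","items":{"type":"number"}}},"turn":{"type":"array","items":{"type":"number"}},"gripper":{"type":"array","items":{"type":"number"}},"squeeze":{"type":"number"}},"required":["translation","turn","gripper"]}

```bash
mkdir -p pics
python3 - <<'E'
from cell import telemetry, read_camera, get_calibration
import cv2
print(telemetry.get_obs())
for n in ["scene","side"]:
    im=read_camera(n); cv2.imwrite(f"pics/{n}0.png",im[:,:,::-1]); c=get_calibration(n); print(n,c)
E
```

```text
{'time_s': 0.0, 'qpos': array([71.39553568, 18.43793608, -4.01500719, 83.17441366,  1.2952657 ,
       78.53997851, -3.25961467]), 'joint_velocities': array([-0.00035735,  0.03307847,  0.00652799, -0.08553063,  0.08548446,
        0.04837586, -0.03255453]), 'effort': array([ 3.09441680e-05, -4.91287422e+01, -4.04000301e-01, -3.12528741e+01,
       -6.40635495e-02,  4.37452400e-02,  2.13025046e-04]), 'tool_pos': array([ 0.21580665, -0.61256773,  0.22947843]), 'tool_rot': array([ 1.79993867e+02,  1.07074475e-01, -7.05858618e+01]), 'force': array([ 0.59552771, -0.18801422,  0.49438325]), 'wrist_torque': array([-0.00309179, -0.00280191, -0.0184621 ]), 'grip_width': 0.08690503149482029}
scene {'fx': 618.975548658632, 'fy': 618.975548658632, 'cx': 321.7993187754181, 'cy': 236.15580615223126, 'R': array([[ 0.72005184,  0.69391191, -0.00340665],
       [ 0.49909633, -0.52129579, -0.69220918],
       [-0.48210807,  0.49672625, -0.72168888]]), 't': array([-0.43442032, -0.22847519,  1.27067333])}
side {'fx': 527.0051417462305, 'fy': 527.0051417462305, 'cx': 324.18437369077435, 'cy': 253.30619778595283, 'R': array([[ 0.98870042, -0.14932627,  0.01315817],
       [-0.10585558, -0.75762894, -0.64404424],
       [ 0.10614173,  0.63537395, -0.76487507]]), 't': array([-0.56366426,  0.11976482,  1.01567343])}
```

View pics/scene0.png

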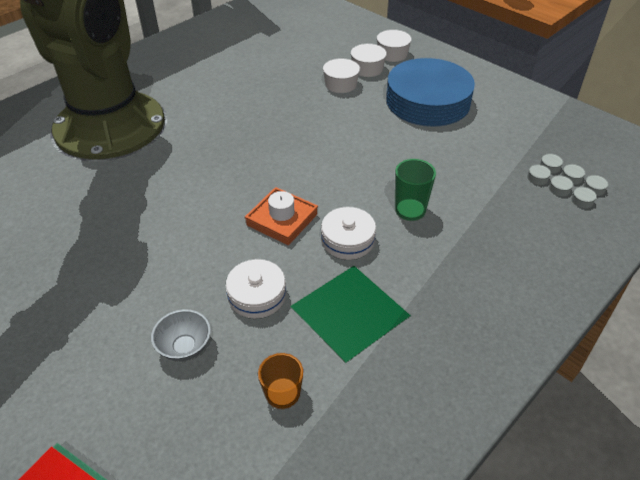

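View pics/side0.png

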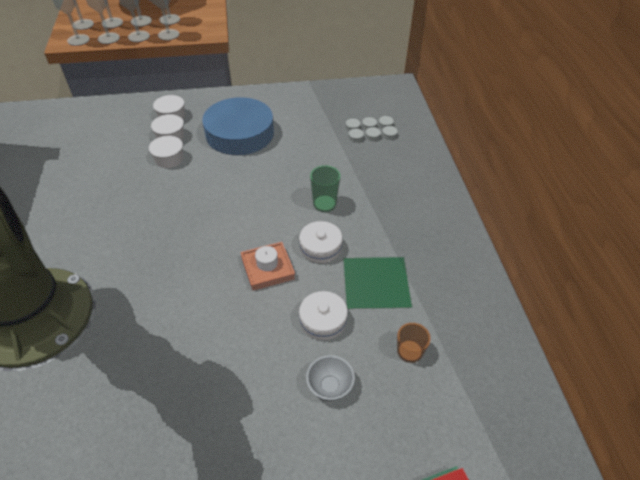

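The scene view shows the tray near (282,216), the pots at (348,230) and (256,285), and the mat at about (350,312). In the side view the tray is near (268,265). Next I'll enlarge both.

```bash
cat > h.py <<'E'
import numpy as np, cv2
from cell import telemetry, read_camera, get_calibration
def pix2w(n,uv,z,c=None):
    c=c or get_calibration(n); R=np.array(c["R"]);t=np.array(c["t"])
    d=R.T@np.array([(uv[0]-c["cx"])/c["fx"],(uv[1]-c["cy"])/c["fy"],1]); o=-R.T@t
    return o+d*(z-o[2])/d[2]
def w2pix(n,X,c=None):
    c=c or get_calibration(n); p=np.array(c["R"])@np.array(X)+np.array(c["t"])
    return np.array([c["fx"]*p[0]/p[2]+c["cx"],c["fy"]*p[1]/p[2]+c["cy"]])
def crop(im,x0,y0,w,h,s,name):
    cv2.imwrite(name,cv2.resize(im[y0:y0+h,x0:x0+w,::-1],None,fx=s,fy=s,interpolation=cv2.INTER_CUBIC))
E
python3 - <<'E'
import cv2
for n,(x,y,w,h) in dict(scene=(220,170,200,150),side=(230,210,190,140)).items():
    im=cv2.imread(f"pics/{n}0.png")[y:y+h,x:x+w]
    cv2.imwrite(f"pics/{n}0c.png",cv2.resize(im,None,fx=4,fy=4,interpolation=cv2.INTER_CUBIC))
E
```

```text
(no output)
```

View pics/scene0c.png

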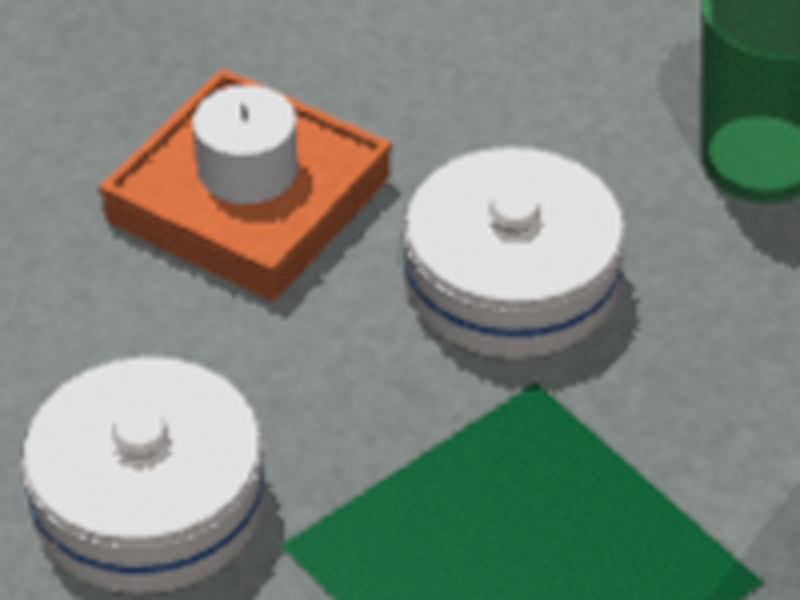

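View pics/side0c.png

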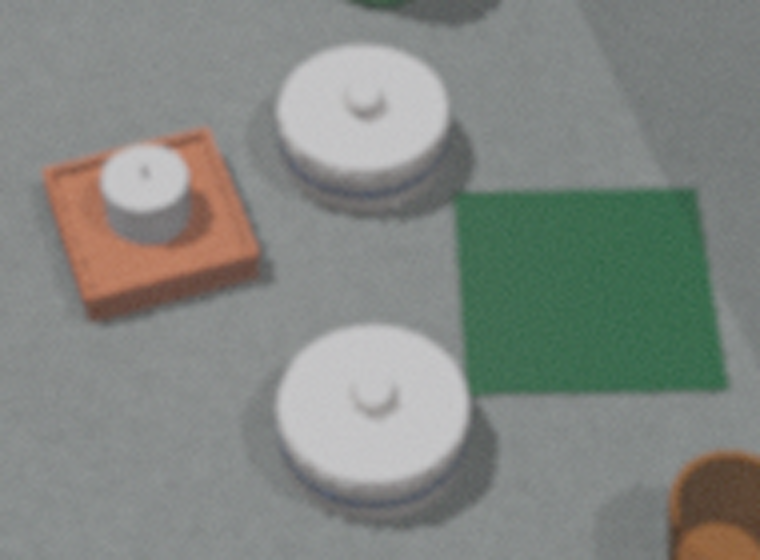

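```bash
cat >> h.py <<'E'
from scipy.optimize import least_squares
def sq(p,h,z):
    c,s=np.cos(p[2]),np.sin(p[2]); b=np.array([[h,h],[h,-h],[-h,-h],[-h,h]])
    return np.c_[p[0]+c*b[:,0]-s*b[:,1],p[1]+s*b[:,0]+c*b[:,1],np.full(4,z)]
def fit(h,z,obs,x0):
    # obs: {cam: {idx:(u,v)}} ; nearest corner used
    cal={n:get_calibration(n) for n in obs}
    def f(p):
        W=sq(p,h,z);r=[]
        for n,l in obs.items():
            P=np.array([w2pix(n,X,cal[n]) for X in W])
            for uv in l:
                d=P-np.array(uv); r+=list(d[np.argmin((d**2).sum(1))])
        return r
    s=least_squares(f,x0); return s.x,np.sqrt(np.mean(s.fun**2))
E
python3 - <<'E'
from h import *
ms=[(291,306.75),(355,265.75),(410.7,315.5)]; md=[(343.75,258.25),(403.75,257.25),(412,307),(347.5,308.75)]
ts=[(276.5,187.5),(317.5,206.75),(288.75,237.5),(245.5,217.5)]; td=[(240.75,253),(282,242),(295.5,274.5),(252,285)]
for n,l,z in [("scene",ms,0.001),("side",md,.001),("scene",ts,.022),("side",td,.022)]:
    W=np.array([pix2w(n,p,z)[:2] for p in l]); print(n,W.round(4).tolist(),W.mean(0).round(4))
for h,z,o in [(.065,.001,(ms,md)),(.045,.022,(ts,td))]:
    x0=[*np.mean([pix2w("side",p,z)[:2] for p in o[1]],0),0.1]
    print(fit(h,z,dict(scene=o[0],side=o[1]),x0),fit(h,z,dict(side=o[1]),x0),fit(h,z,dict(scene=o[0]),x0))
# pots: knob top
for n,l in [("scene",[(349,220.5),(255.5,276)]),("side",[(321,233),(323.5,306.5)])]:
    print(n,[pix2w(n,p,.05)[:2].round(4) for p in l])
E
```

```text
scene [[0.6038, -0.0683], [0.619, 0.0612], [0.7459, 0.0451]] [0.6562 0.0127]
side [[0.6206, 0.0567], [0.7475, 0.0417], [0.7324, -0.0848], [0.6056, -0.071]] [ 0.6765 -0.0143]
scene [[0.4066, 0.088], [0.494, 0.1028], [0.5111, 0.0176], [0.4243, -0.0006]] [0.459  0.0519]
side [[0.4071, 0.0833], [0.4948, 0.1018], [0.5131, 0.0114], [0.425, -0.0027]] [0.46   0.0485]
(array([ 0.67601523, -0.01262009, -0.11682025]), np.float64(0.7349869641172244)) (array([ 0.67655883, -0.01411709, -0.11564534]), np.float64(0.5183384656159192)) (array([ 0.67507849, -0.01135685, -0.11788394]), np.float64(0.5035385657514415))
(array([0.45973447, 0.05061357, 0.19431661]), np.float64(0.6912171349513162)) (array([0.46005353, 0.04848498, 0.1951142 ]), np.float64(0.37329243479416413)) (array([0.4589084 , 0.05202754, 0.19334745]), np.float64(0.4802870031118134))
scene [array([0.5743, 0.0939]), array([ 0.5526, -0.0897])]
side [array([0.5765, 0.0908]), array([ 0.5542, -0.0921])]
```

```bash
cat >> h.py <<'E'
PHI=-0.117; O=np.array([0.5645,0.001])
def d2w(x,y): c,s=np.cos(PHI),np.sin(PHI); return O+np.array([c*x-s*y,s*x+c*y])
def w2d(X): c,s=np.cos(PHI),np.sin(PHI); d=np.array(X[:2])-O; return np.array([c*d[0]+s*d[1],-s*d[0]+c*d[1]])
def to(x,y,z,yawdeg,base=None):
    o=telemetry.get_obs(); p=o["tool_pos"]; y0=np.radians(o["tool_rot"][2]) 
    if base is not None: p=np.array(base[:3]); y0=np.radians(base[3])
    d=np.array([x,y,z])-p
    tx=np.array([np.cos(y0),np.sin(y0),0]); ty=np.array([np.sin(y0),-np.cos(y0),0])
    dy=(np.radians(yawdeg)-y0+np.pi)%(2*np.pi)-np.pi
    print("shift cm",(100*np.array([d@tx,d@ty,-d[2]])).round(2),"turn rad",round(-dy,3), "rows>=",round(max(np.linalg.norm(d)/.0625,abs(np.degrees(dy))/10.7),1))
E
python3 - <<'E'
from h import *
for nm,s,d in [("tumbler",(411,209),(325,203)),("votive",(282,395),(411,350)),("dish",(184,346),(331,383))]:
    print(nm,pix2w("scene",s,.002)[:2].round(3),pix2w("side",d,.002)[:2].round(3))
to(.5,-.25,.23,-30)
to(.5,.20,.15,11,base=(.5,-.25,.23,-30))
print(w2d([.4597,.0506]))
E
```

```text
tumbler [0.602 0.228] [0.606 0.226]
votive [ 0.703 -0.181] [ 0.706 -0.178]
dish [ 0.544 -0.225] [ 0.549 -0.223]
shift cm [-24.76 -38.86  -0.04] turn rad -0.708 rows>= 7.4
shift cm [-22.5  -38.97   8.  ] turn rad -0.716 rows>= 7.3
[-0.10987348  0.03702726]
```

Request:
{"api": "carry_out", "payload": {
  "translation": [
    [-5.0, -7.8, 0],
    [-10, -15.6, 0],
    [-15, -23.4, 0],
    [-20, -31.2, 0],
    [-24.8, -38.9, 0]
  ],
  "turn": [-0.14, -0.28, -0.42, -0.56, -0.7],
  "gripper": [1, 1, 1, 1, 1]
}}

```text
time_s: 0.72
tool_pos: [0.4091, -0.3649, 0.2303]
tool_rot: [180.0, 0.0, -30.2]
force: [0.3, -0.1, 0.2]
grip_width: 0.0865
```

Run:
```python
from h import *
o=telemetry.get_obs();print(o["time_s"],o["tool_pos"],o["tool_rot"])
to(.52,-.25,.23,-30)
```

```text
0.725 [ 0.40913198 -0.36492879  0.23029365] [ 1.79987775e+02  1.19127413e-02 -3.02269619e+01]
shift cm [  3.79 -15.51   0.03] turn rad -0.004 rows>= 2.6
```

Run:
```python
from h import *
to(.48,.18,.2,11)
```

```text
shift cm [-21.31 -50.65   3.03] turn rad -0.72 rows>= 8.8
```

Request:
{"api": "carry_out", "payload": {
  "translation": [
    [-2.2, -5.2, 0],
    [-4.4, -10.4, 0],
    [-6.6, -15.6, 0.3],
    [-8.8, -20.8, 0.6],
    [-11, -26, 1.0]
  ],
  "turn": [-0.15, -0.3, -0.45, -0.6, -0.72],
  "gripper": [0.6, 0.6, 0.6, 0.6, 0.6]
}}

```text
time_s: 1.35
tool_pos: [0.4453, -0.0851, 0.2203]
tool_rot: [180.0, 0.0, 11.0]
force: [0.5, 0.4, 0.3]
grip_width: 0.0535
```

Run:
```python
from h import *
to(.46,.17,.15,11)
```

```text
shift cm [  6.32 -24.76   7.03] turn rad 0.0 rows>= 4.2
```

Request:
{"api": "carry_out", "payload": {
  "translation": [
    [1.2, -5, 0],
    [2.4, -10, 0],
    [3.6, -15, 2],
    [4.8, -20, 4.5],
    [6.3, -24.8, 7.0]
  ],
  "turn": [0, 0, 0, 0, 0],
  "gripper": [0.6, 0.6, 0.6, 0.6, 0.6]
}}

```text
time_s: 1.98
tool_pos: [0.4608, 0.1697, 0.15]
tool_rot: [179.9, -0.1, 10.7]
force: [0.5, -0.5, -0.5]
grip_width: 0.0523
```

Run:
```python
from h import *
o=telemetry.get_obs();print(o["time_s"],o["tool_pos"],o["tool_rot"],o["qpos"].round(1))
to(.445,.17,.014,11)
im=read_camera("wrist");cv2.imwrite("pics/w1.png",im[:,:,::-1]);print(get_calibration("wrist"))
```

```text
1.975 [0.46080757 0.16965178 0.14995265] [ 1.79919584e+02 -5.77145023e-02  1.07432502e+01] [ 27.9   6.2 -53.3 109.7   5.5  66.7 -16.8]
shift cm [-1.55 -0.33 13.6 ] turn rad -0.004 rows>= 2.2
{'fx': 343.8817724037862, 'fy': 343.8817724037862, 'cx': 316.333829077658, 'cy': 232.9572432507321, 'R': array([[ 0.98081875,  0.1949143 , -0.00173244],
       [ 0.1888162 , -0.94785061,  0.25676384],
       [ 0.04840485, -0.2521659 , -0.96647262]]), 't': array([-0.48521291,  0.07238812,  0.33230616])}
```

View pics/w1.png

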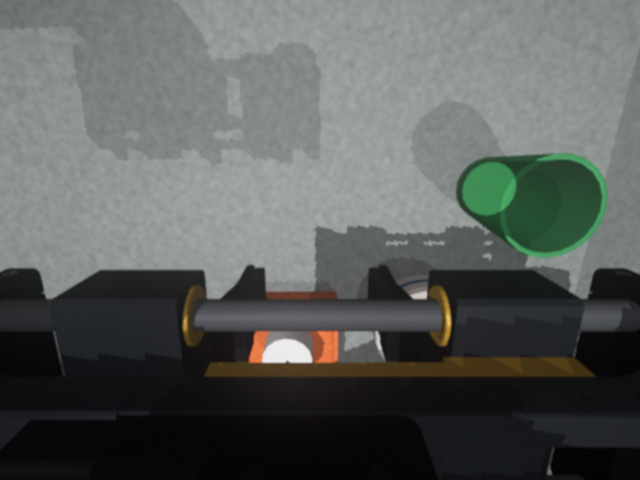

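Request:
{"api": "carry_out", "payload": {
  "translation": [
    [-1.5, 0, 5],
    [-2.5, 0, 10],
    [-4, 0, 13.5],
    [-6.5, 0, 13.5],
    [-9, 0, 13.5]
  ],
  "turn": [0, 0, 0, 0, 0],
  "gripper": [0.5, 0.5, 0.5, 0.5, 0.5]
}}

```text
time_s: 2.65
tool_pos: [0.371, 0.1515, 0.0147]
tool_rot: [-179.9, 0.1, 10.8]
force: [0.3, -0.4, 0.2]
grip_width: 0.0436
```

Run:
```python
from h import *
o=telemetry.get_obs();print(o["time_s"],o["tool_pos"],o["tool_rot"],o["qpos"].round(1),np.hypot(*o["tool_pos"][:2]))
im=read_camera("side");cv2.imwrite("pics/s1.png",im[:,:,::-1])
```

```text
2.65 [0.3709645  0.15146025 0.01469682] [-1.79939890e+02  1.36481276e-01  1.07829261e+01] [ 27.9   6.  -54.6 128.    6.4  48.8 -20. ] 0.4006929868750513
```

View pics/s1.png

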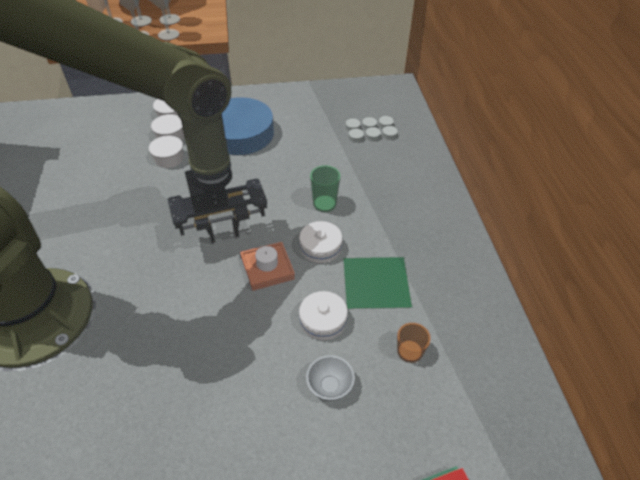

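```bash
cat >> h.py <<'E'
def rows(poses,base):
    # poses: list of world x,y,z,yawdeg ; base same
    y0=np.radians(base[3]); tx=np.array([np.cos(y0),np.sin(y0),0]); ty=np.array([np.sin(y0),-np.cos(y0),0])
    T=[];A=[]
    for p in poses:
        d=np.array(p[:3])-np.array(base[:3]); dy=(np.radians(p[3])-y0+np.pi)%(2*np.pi)-np.pi
        T.append([round(100*(d@tx),2),round(100*(d@ty),2),round(-100*d[2],2)]); A.append(round(-dy,3))
    print(T);print(A)
def tcur():
    o=telemetry.get_obs(); return [*o["tool_pos"],o["tool_rot"][2]]
E
python3 - <<'E'
from h import *
rows([(.40,.15,.014,11.1),(.447,.145,.014,11.1),(.447,.126,.014,11.1),(.447,.114,.014,11.1),(.447,.114,.014,11.1)],tcur())
E
```

```text
[[np.float64(3.2), np.float64(0.63), np.float64(0.0)], [np.float64(7.72), np.float64(2.01), np.float64(0.0)], [np.float64(7.36), np.float64(3.87), np.float64(0.0)], [np.float64(7.13), np.float64(5.05), np.float64(0.0)], [np.float64(7.13), np.float64(5.05), np.float64(0.0)]]
[np.float64(-0.004), np.float64(-0.004), np.float64(-0.004), np.float64(-0.004), np.float64(-0.004)]
```

Request:
{"api": "carry_out", "payload": {
  "translation": [
    [3.2, 0.6, 0],
    [7.4, 2.0, 0],
    [7.4, 3.9, 0],
    [7.1, 5.0, 0],
    [7.1, 5.0, 0]
  ],
  "turn": [0, 0, 0, 0, 0],
  "gripper": [0.5, 0.5, 0.5, 0.5, 0.5]
}}

```text
time_s: 3.32
tool_pos: [0.4511, 0.1148, 0.0153]
tool_rot: [180.0, 0.0, 10.7]
force: [0.5, 0.9, -0.2]
grip_width: 0.0435
```

Run:
```python
from h import *
o=telemetry.get_obs();print(o["time_s"],o["tool_pos"],o["tool_rot"],o["qpos"].round(1))
im=read_camera("side");crop(im,170,150,200,150,4,"pics/s2.png")
im=read_camera("scene");crop(im,190,130,200,150,4,"pics/c2.png")
```

```text
3.325 [0.45107705 0.1147588  0.01529486] [1.79951162e+02 4.71550547e-02 1.06799248e+01] [ 29.   15.5 -50.3 119.9  15.3  51.2 -19.3]
```

View pics/s2.png

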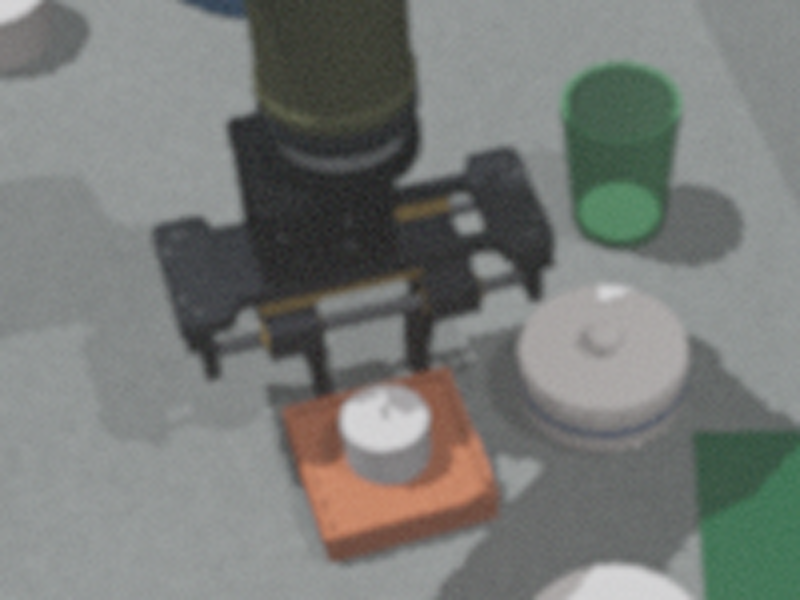

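View pics/c2.png

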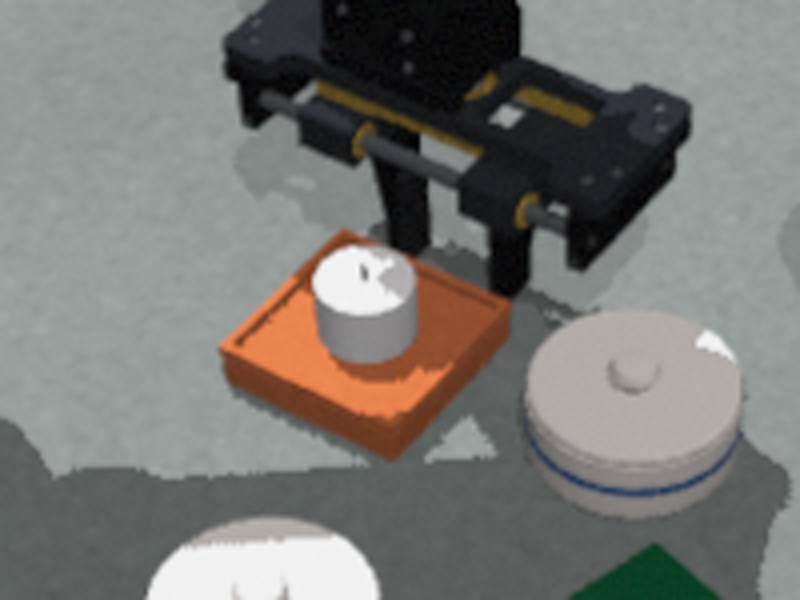

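```bash
cat >> h.py <<'E'
def interp(p0,p1,n):
    # constant twist SE2 path from p0 to p1 (x,y,yaw)
    out=[]; th=p1[2]-p0[2]; d=np.array(p1[:2])-np.array(p0[:2])
    for k in range(1,n+1):
        s=k/n
        if abs(th)<1e-4: out.append([*(np.array(p0[:2])+s*d),p0[2]]);continue
        Rm=lambda a:np.array([[np.cos(a),-np.sin(a)],[np.sin(a),np.cos(a)]])
        c=np.linalg.solve(np.eye(2)-Rm(th),np.array(p1[:2])-Rm(th)@np.array(p0[:2]))
        out.append([*(c+Rm(th*s)@(np.array(p0[:2])-c)),p0[2]+th*s])
    return out
def grip(tp,off,z=.014,dyaw=0):
    c,s=np.cos(tp[2]),np.sin(tp[2])
    return (tp[0]+c*off[0]-s*off[1],tp[1]+s*off[0]+c*off[1],z,np.degrees(tp[2])+dyaw)
E
python3 - <<'E'
from h import *
P0=(.4597,.0506,.194); e=d2w(-.106,0); P1=(*e,-.117); print(P1)
path=interp(P0,P1,16)
G=[grip(P0,(.004,.058)),grip(P0,(.004,.0545))]+[grip(p,(.004,.0545)) for p in path]
G=[tuple(round(float(v),4) for v in g) for g in G]
print(G)
rows(G[:5],tcur())
for i in range(5,len(G),5): rows(G[i:i+5],G[i-1])
E
```

```text
(np.float64(0.4592246897440391), np.float64(0.013373724197313377), -0.117)
[(0.4524, 0.1083, 0.014, 11.1154), (0.4531, 0.1048, 0.014, 11.1154), (0.4545, 0.1027, 0.014, 10.0017), (0.4558, 0.1004, 0.014, 8.888), (0.4571, 0.0982, 0.014, 7.7743), (0.4583, 0.0959, 0.014, 6.6606), (0.4595, 0.0936, 0.014, 5.5469), (0.4607, 0.0913, 0.014, 4.4333), (0.4618, 0.0889, 0.014, 3.3196), (0.4628, 0.0866, 0.014, 2.2059), (0.4638, 0.0842, 0.014, 1.0922), (0.4648, 0.0818, 0.014, -0.0215), (0.4657, 0.0794, 0.014, -1.1352), (0.4666, 0.0769, 0.014, -2.2489), (0.4674, 0.0745, 0.014, -3.3625), (0.4682, 0.072, 0.014, -4.4762), (0.4689, 0.0695, 0.014, -5.5899), (0.4696, 0.067, 0.014, -6.7036)]
[[np.float64(-0.03), np.float64(0.78), np.float64(0.16)], [np.float64(-0.02), np.float64(1.14), np.float64(0.16)], [np.float64(0.07), np.float64(1.37), np.float64(0.16)], [np.float64(0.16), np.float64(1.62), np.float64(0.16)], [np.float64(0.24), np.float64(1.86), np.float64(0.16)]]
[np.float64(-0.006), np.float64(-0.006), np.float64(0.014), np.float64(0.033), np.float64(0.053)]
[[np.float64(0.09), np.float64(0.24), np.f
[... 238 characters left out ...]

[np.float64(0.019), np.float64(0.039), np.float64(0.058), np.float64(0.078), np.float64(0.097)]
[[np.float64(0.09), np.float64(0.24), np.float64(-0.0)], [np.float64(0.18), np.float64(0.49), np.float64(-0.0)], [np.float64(0.26), np.float64(0.73), np.float64(-0.0)], [np.float64(0.34), np.float64(0.98), np.float64(-0.0)], [np.float64(0.41), np.float64(1.23), np.float64(-0.0)]]
[np.float64(0.019), np.float64(0.039), np.float64(0.058), np.float64(0.078), np.float64(0.097)]
[[np.float64(0.09), np.float64(0.24), np.float64(-0.0)], [np.float64(0.18), np.float64(0.49), np.float64(-0.0)], [np.float64(0.26), np.float64(0.74), np.float64(-0.0)]]
[np.float64(0.019), np.float64(0.039), np.float64(0.058)]
```

Request:
{"api": "carry_out", "payload": {
  "translation": [
    [0, 0.5, 0.1],
    [0, 1.0, 0.1],
    [0.07, 1.3, 0.1],
    [0.16, 1.6, 0.1],
    [0.24, 1.85, 0.1]
  ],
  "turn": [0, 0, 0.014, 0.033, 0.053],
  "gripper": [0.5, 0.5, 0.5, 0.5, 0.5]
}}

```text
time_s: 4.05
tool_pos: [0.4577, 0.0981, 0.0146]
tool_rot: [-180.0, -0.0, 7.7]
force: [-0.4, 3.4, 0.3]
grip_width: 0.0436
```

Request:
{"api": "carry_out", "payload": {
  "translation": [
    [0.09, 0.24, 0],
    [0.18, 0.49, 0],
    [0.26, 0.73, 0],
    [0.34, 0.98, 0],
    [0.41, 1.23, 0]
  ],
  "turn": [0.02, 0.039, 0.058, 0.078, 0.097],
  "gripper": [0.5, 0.5, 0.5, 0.5, 0.5]
}}

```text
time_s: 4.68
tool_pos: [0.4634, 0.0863, 0.0146]
tool_rot: [180.0, -0.0, 2.1]
force: [-0.4, 2.3, 1.7]
grip_width: 0.0437
```

Run:
```python
from h import *
o=telemetry.get_obs();print(o["time_s"],o["tool_pos"],o["tool_rot"],o["qpos"].round(1),o["force"])
im=read_camera("side");crop(im,200,200,200,150,4,"pics/s3.png")
im=read_camera("scene");crop(im,190,130,200,150,4,"pics/c3.png")
```

```text
4.675 [0.46336609 0.08633541 0.01459075] [ 1.79998947e+02 -1.14278721e-02  2.10579786e+00] [ 30.3  15.6 -47.7 119.2  14.8  51.  -23.7] [-0.41717296  2.27902093  1.72741447]
```

View pics/s3.png

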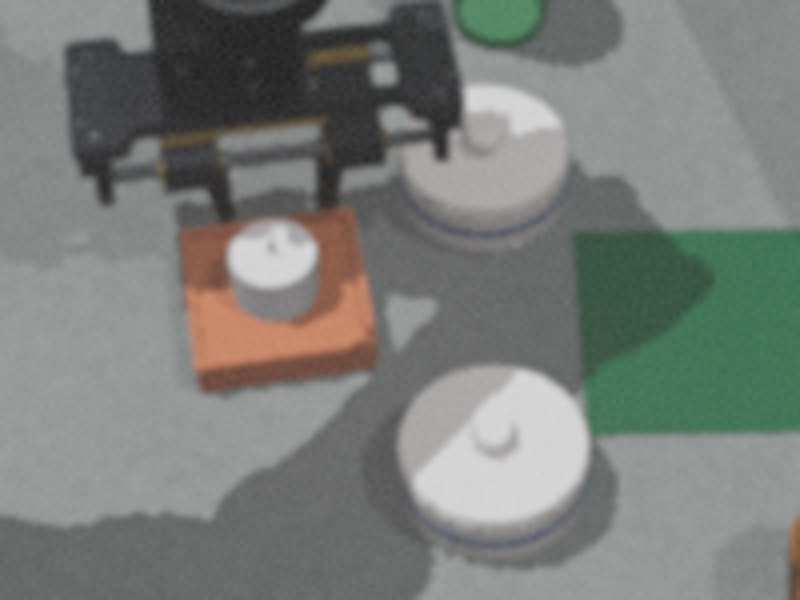

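View pics/c3.png

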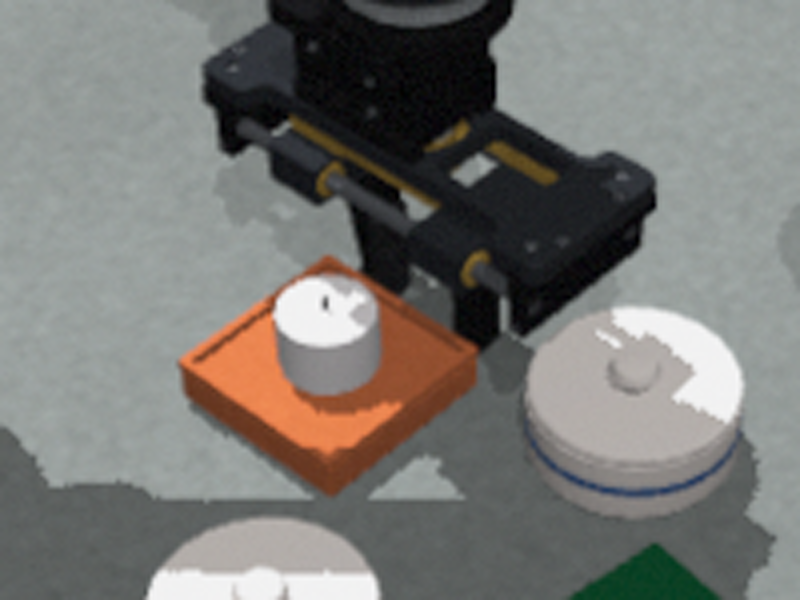

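Request:
{"api": "carry_out", "payload": {
  "translation": [
    [0.09, 0.24, 0],
    [0.18, 0.49, 0],
    [0.26, 0.73, 0],
    [0.34, 0.98, 0],
    [0.41, 1.23, 0]
  ],
  "turn": [0.02, 0.039, 0.058, 0.078, 0.097],
  "gripper": [0.5, 0.5, 0.5, 0.5, 0.5]
}}

```text
time_s: 5.4
tool_pos: [0.4678, 0.0741, 0.0145]
tool_rot: [180.0, -0.0, -3.5]
force: [-0.4, 2.9, 1.8]
grip_width: 0.0433
```

Request:
{"api": "carry_out", "payload": {
  "translation": [
    [0.09, 0.24, 0],
    [0.18, 0.49, 0],
    [0.22, 0.65, 0]
  ],
  "turn": [0.02, 0.039, 0.055],
  "gripper": [0.5, 0.5, 0.5]
}}

```text
time_s: 5.78
tool_pos: [0.4697, 0.0674, 0.0145]
tool_rot: [180.0, -0.0, -6.6]
force: [0.6, 1.9, 0.9]
grip_width: 0.0435
```

Run:
```python
from h import *
o=telemetry.get_obs();print(o["time_s"],o["tool_pos"],o["tool_rot"],o["qpos"].round(1),o["force"])
im=read_camera("side");crop(im,210,210,200,150,4,"pics/s4.png")
im=read_camera("scene");crop(im,190,160,200,150,4,"pics/c4.png")
```

```text
5.775 [0.46974581 0.06738422 0.01454166] [ 1.79989213e+02 -1.56250568e-02 -6.59964145e+00] [ 30.6  15.5 -45.5 118.9  14.2  51.  -29.5] [0.60594276 1.90262084 0.85301329]
```

View pics/s4.png

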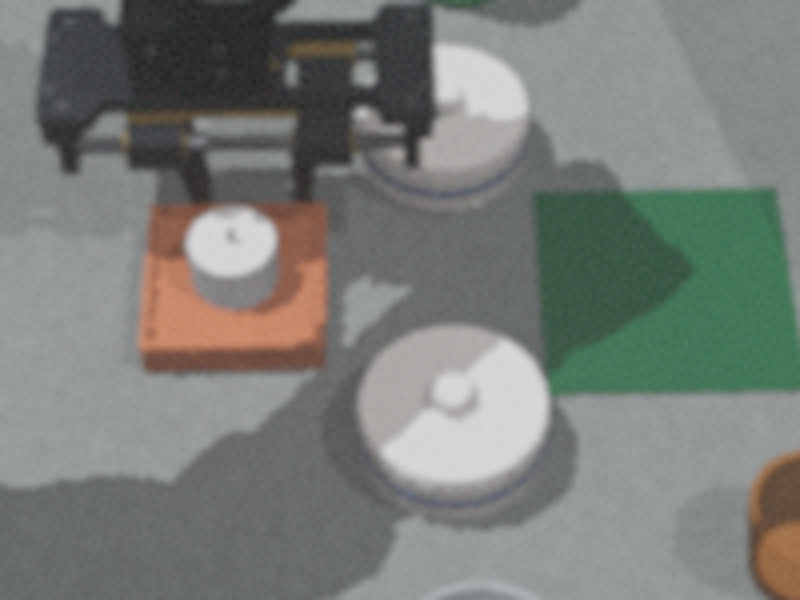

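View pics/c4.png

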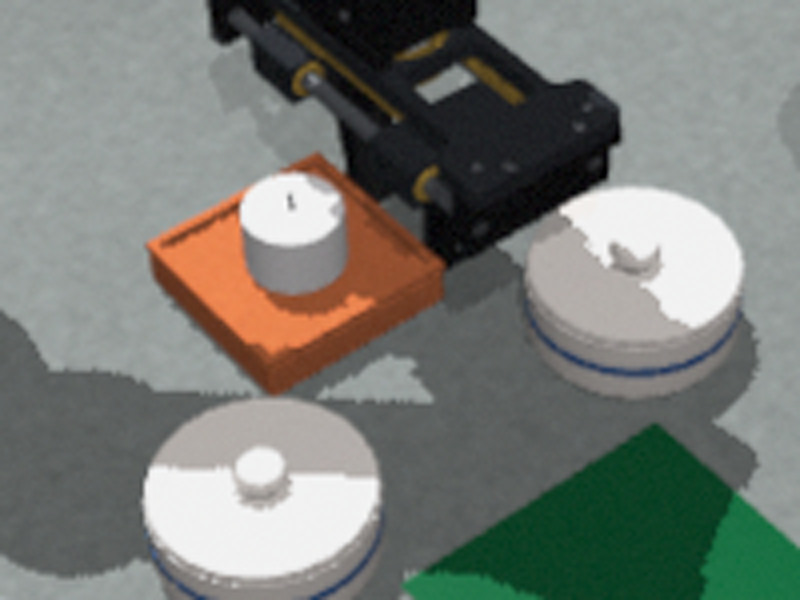

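Run:
```python
from h import *
td=[(210+a/4,210+b/4) for a,b in [(153,205),(326,203),(327,350),(140,350)]]
ts=[(190+a/4,160+b/4) for a,b in [(318,153),(442,268),(272,362),(150,245)]]
x0=[.458,.015,-.11]
for o in (dict(scene=ts,side=td),dict(scene=ts),dict(side=td)):
    x,r=fit(.045,.022,o,x0); print(x.round(4),r,(w2d(x)*1000).round(1),x[2]-PHI)
print(grip((*d2w(-.106,0),-.117),(.004,.0545)))
```

```text
[ 0.4591  0.0098 -0.1195] 0.8022745425190297 [-105.7   -3.6] -0.0024651180490655733
[ 0.4577  0.0111 -0.1171] 0.7033904662248942 [-107.2   -2.4] -6.459509399057983e-05
[ 0.4599  0.008  -0.1229] 0.3519744753502755 [-104.7   -5.3] -0.0059398146558124615
(np.float64(0.4695593049306186), np.float64(0.06703419129316822), 0.014, np.float64(-6.703606203030632))
```

Run:
```python
from h import *
G=[(.4696,.067,.0145,-6.6),(.4725,.092,.0145,-6.6),(.45,.115,.0145,0),(.415,.125,.0145,10),(.395,.125,.0145,20),(.39,.125,.0145,30),
(.39,.125,.0145,40),(.39,.125,.0145,50),(.39,.122,.0145,60),(.385,.115,.0145,70),(.385,.10,.0145,80)]
rows(G[1:6],G[0]);rows(G[6:11],G[5])
```

```text
[[np.float64(0.0), np.float64(-2.52), np.float64(-0.0)], [np.float64(-2.5), np.float64(-4.54), np.float64(-0.0)], [np.float64(-6.09), np.float64(-5.13), np.float64(-0.0)], [np.float64(-8.08), np.float64(-4.9), np.float64(-0.0)], [np.float64(-8.57), np.float64(-4.85), np.float64(-0.0)]]
[np.float64(-0.0), np.float64(-0.115), np.float64(-0.29), np.float64(-0.464), np.float64(-0.639)]
[[np.float64(0.0), np.float64(0.0), np.float64(-0.0)], [np.float64(0.0), np.float64(0.0), np.float64(-0.0)], [np.float64(-0.15), np.float64(0.26), np.float64(-0.0)], [np.float64(-0.93), np.float64(0.62), np.float64(-0.0)], [np.float64(-1.68), np.float64(1.92), np.float64(-0.0)]]
[np.float64(-0.175), np.float64(-0.349), np.float64(-0.524), np.float64(-0.698), np.float64(-0.873)]
```

Request:
{"api": "carry_out", "payload": {
  "translation": [
    [0, -2.5, 0],
    [-2.5, -4.5, 0],
    [-6.1, -5.1, 0],
    [-8.1, -4.9, 0],
    [-8.6, -4.9, 0]
  ],
  "turn": [0, -0.1, -0.28, -0.46, -0.64],
  "gripper": [0.5, 0.5, 0.5, 0.5, 0.5]
}}

```text
time_s: 6.5
tool_pos: [0.3876, 0.1249, 0.0139]
tool_rot: [179.9, 0.2, 30.5]
force: [0.4, -0.4, 0.3]
grip_width: 0.0433
```

Request:
{"api": "carry_out", "payload": {
  "translation": [
    [0, 0, 0],
    [0, 0, 0],
    [-0.15, 0.3, 0],
    [-0.9, 0.6, 0],
    [-1.7, 1.9, 0]
  ],
  "turn": [-0.17, -0.34, -0.52, -0.7, -0.87],
  "gripper": [0.5, 0.5, 0.5, 0.5, 0.5]
}}

```text
time_s: 7.12
tool_pos: [0.3836, 0.1005, 0.0142]
tool_rot: [-179.9, 0.1, 80.4]
force: [0.4, -0.8, -0.2]
grip_width: 0.0438
```

Run:
```python
from h import *
o=telemetry.get_obs();print(o["time_s"],o["tool_pos"],o["tool_rot"],o["qpos"].round(1),o["force"])
T=(.459,.0098,-.119)
print(grip(T,(-.072,.003),.0145,90),grip(T,(-.058,.003),.0145,90))
```

```text
7.125 [0.38361116 0.10046437 0.01420102] [-1.79930166e+02  8.95597142e-02  8.03761387e+01] [ 44.2   7.  -63.6 128.4   8.4  48.9  55.5] [ 0.4068843  -0.77490088 -0.23668256]
(np.float64(0.3878653526990286), np.float64(0.021326575960206092), 0.0145, np.float64(83.1818022379432)) (np.float64(0.4017663426219456), np.float64(0.019664505214732005), 0.0145, np.float64(83.1818022379432))
```

Run:
```python
from h import *
rows([(.383,.07,.0145,83.2),(.384,.04,.0145,83.2),(.3865,.0215,.0145,83.2)],tcur())
```

```text
[[np.float64(-3.01), np.float64(0.45), np.float64(-0.03)], [np.float64(-5.95), np.float64(1.05), np.float64(-0.03)], [np.float64(-7.74), np.float64(1.6), np.float64(-0.03)]]
[np.float64(-0.049), np.float64(-0.049), np.float64(-0.049)]
```

Request:
{"api": "carry_out", "payload": {
  "translation": [
    [-3.0, 0.4, 0],
    [-5.9, 1.0, 0],
    [-7.7, 1.6, 0],
    [-7.7, 1.6, 0]
  ],
  "turn": [-0.05, -0.05, -0.05, -0.05],
  "gripper": [0.5, 0.5, 0.5, 0.5]
}}

```text
time_s: 7.62
tool_pos: [0.3864, 0.0209, 0.0143]
tool_rot: [-179.9, 0.1, 82.6]
force: [-0.4, 0.2, -0.0]
grip_width: 0.0433
```

Run:
```python
from h import *
o=telemetry.get_obs();print(o["time_s"],o["tool_pos"],o["tool_rot"],o["qpos"].round(1),o["force"])
im=read_camera("side");crop(im,190,210,200,150,4,"pics/s5.png")
im=read_camera("scene");crop(im,170,150,200,150,4,"pics/c5.png")
```

```text
7.625 [0.38637677 0.0208512  0.01431088] [-1.79942469e+02  7.12437258e-02  8.26481377e+01] [ 53.5   4.2 -60.6 129.6   4.9  48.5  72.3] [-0.38327271  0.24380547 -0.03453051]
```

View pics/s5.png

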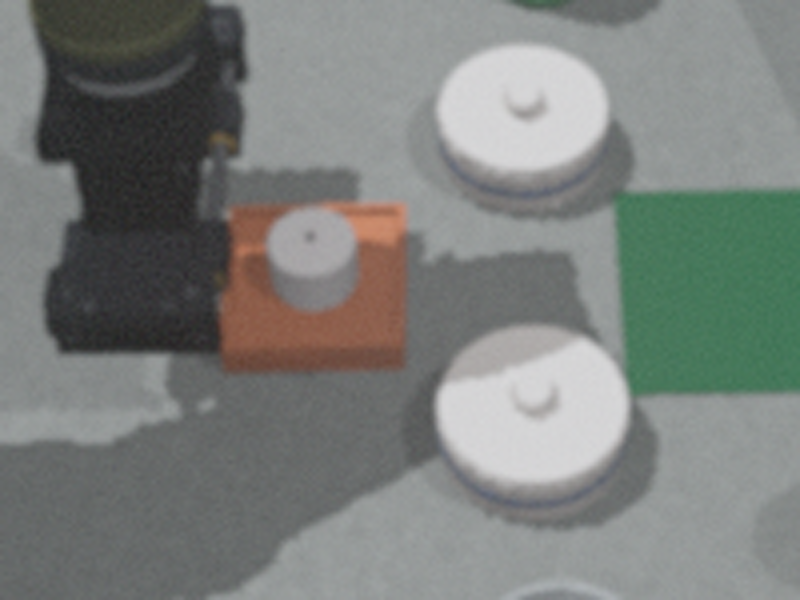

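View pics/c5.png

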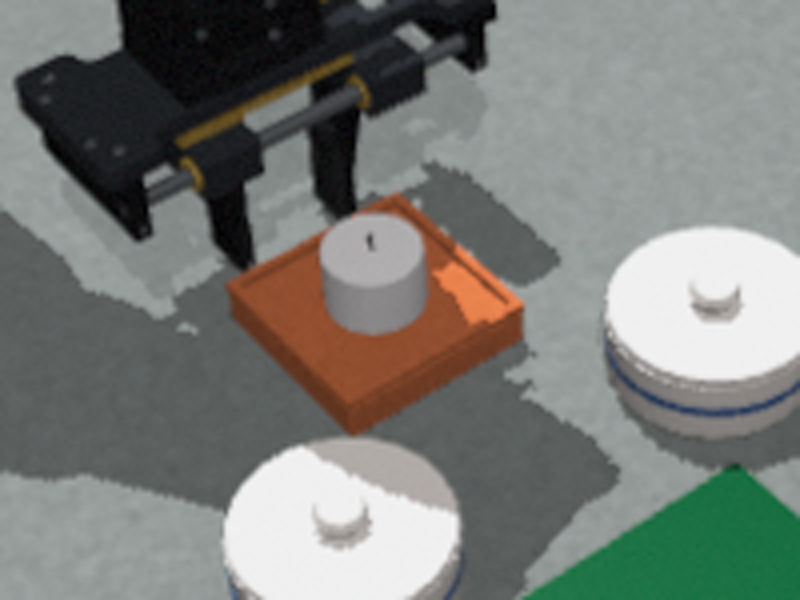

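Run:
```python
from h import *
td=[(190+a/4,210+b/4) for a,b in [(232,207),(406,205),(405,350),(222,352)]]
ts=[(170+a/4,150+b/4) for a,b in [(400,193),(522,303),(352,402),(230,288)]]
x0=[.458,.015,-.11]
for o in (dict(scene=ts,side=td),dict(scene=ts),dict(side=td)):
    x,r=fit(.045,.022,o,x0); print(x.round(4),r,(w2d(x)*1000).round(1),x[2]-PHI)
```

```text
[ 0.459   0.0097 -0.1128] 0.9011628193918729 [-105.8   -3.7] 0.004234654191185003
[ 0.4576  0.0114 -0.1087] 0.6866987556697223 [-107.3   -2.1] 0.008253727276649914
[ 0.4597  0.0071 -0.1185] 0.2792877574283393 [-104.8   -6.2] -0.0015066773548240847
```

Request:
{"api": "carry_out", "payload": {
  "translation": [
    [0, 1.0, 0],
    [0, 1.4, 0],
    [0, 1.7, 0],
    [0, 2.0, 0],
    [0.03, 2.3, 0]
  ],
  "turn": [-0.006, -0.008, -0.008, -0.008, -0.008],
  "gripper": [0.5, 0.5, 0.5, 0.5, 0.5]
}}

```text
time_s: 8.35
tool_pos: [0.4095, 0.02, 0.0143]
tool_rot: [-180.0, 0.0, 83.3]
force: [-1.3, 0.6, -1.1]
grip_width: 0.0438
```

Request:
{"api": "carry_out", "payload": {
  "translation": [
    [0.04, 0.35, 0],
    [0.08, 0.7, 0],
    [0.12, 1.05, 0],
    [0.16, 1.4, 0],
    [0.2, 1.75, 0]
  ],
  "turn": [0, 0, 0, 0, 0],
  "gripper": [0.5, 0.5, 0.5, 0.5, 0.5]
}}

```text
time_s: 8.98
tool_pos: [0.4276, 0.02, 0.0145]
tool_rot: [-180.0, 0.0, 83.3]
force: [-1.1, 0.6, -1.0]
grip_width: 0.0438
```

Request:
{"api": "carry_out", "payload": {
  "translation": [
    [0.04, 0.3, 0],
    [0.08, 0.6, 0],
    [0.12, 0.9, 0],
    [0.14, 1.1, 0]
  ],
  "turn": [0, 0, 0, 0],
  "gripper": [0.5, 0.5, 0.5, 0.5]
}}

```text
time_s: 9.48
tool_pos: [0.4387, 0.0201, 0.0145]
tool_rot: [-180.0, -0.0, 83.3]
force: [-1.3, -0.8, 1.0]
grip_width: 0.0434
```

Run:
```python
from h import *
o=telemetry.get_obs();print(o["time_s"],o["tool_pos"],o["tool_rot"],o["qpos"].round(1),o["force"],w2d(o["tool_pos"]))
im=read_camera("side");crop(im,220,210,200,150,4,"pics/s6.png")
im=read_camera("scene");crop(im,200,170,200,150,4,"pics/c6.png")
```

```text
9.475 [0.43865403 0.02011366 0.01454077] [-1.79998308e+02 -9.63842929e-04  8.33120969e+01] [ 48.2  13.5 -57.5 123.2  14.8  50.4  65.2] [-1.28581888 -0.76319123  1.0456264 ] [-0.1272168   0.00429258]
```

View pics/s6.png

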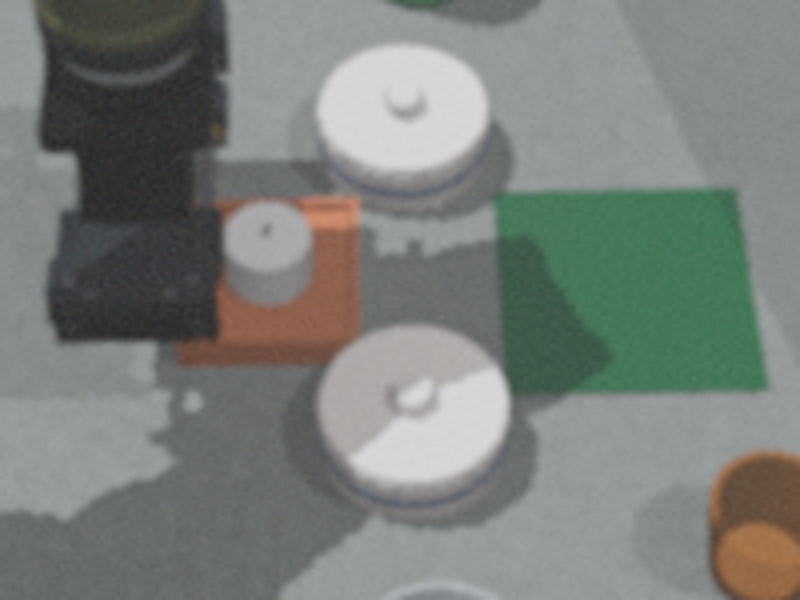

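View pics/c6.png

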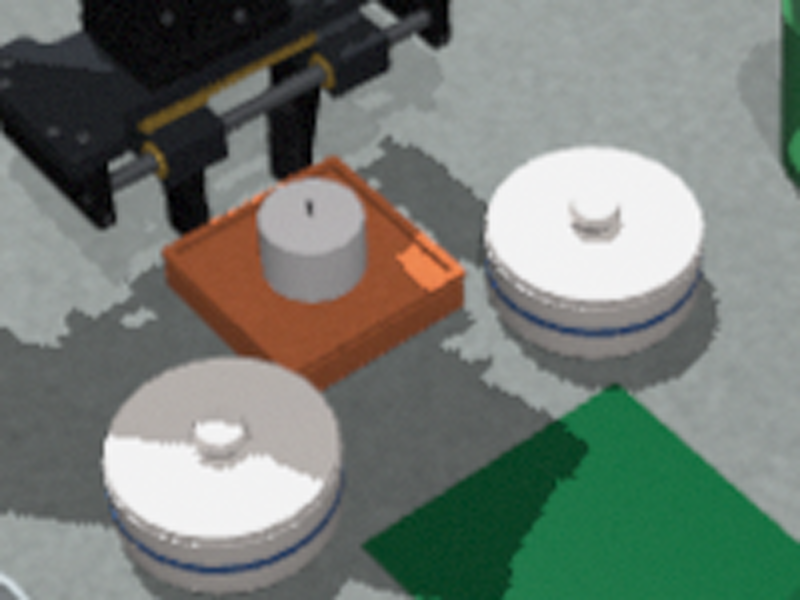

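Run:
```python
from h import *
im=read_camera("scene");cv2.imwrite("pics/scene6.png",im[:,:,::-1]);crop(im,236,200,90,70,8,"pics/c6b.png")
im=read_camera("side");cv2.imwrite("pics/side6.png",im[:,:,::-1]);crop(im,255,250,70,60,10,"pics/s6b.png")
```

```text
(no output)
```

View pics/c6b.png

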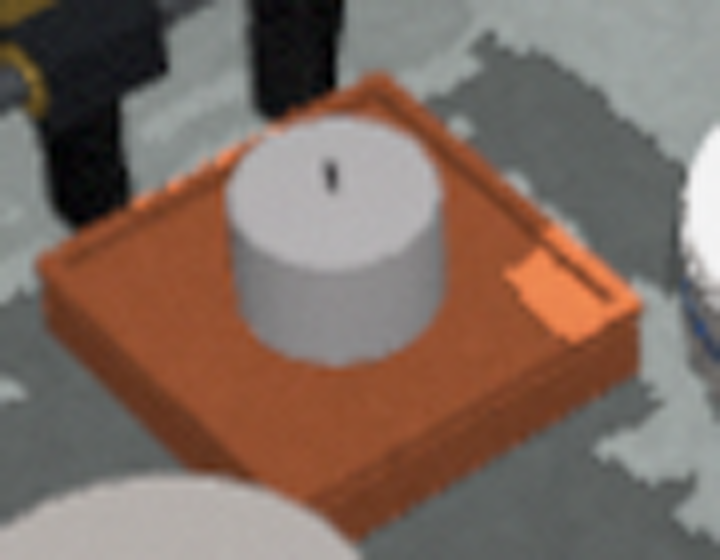

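View pics/s6b.png

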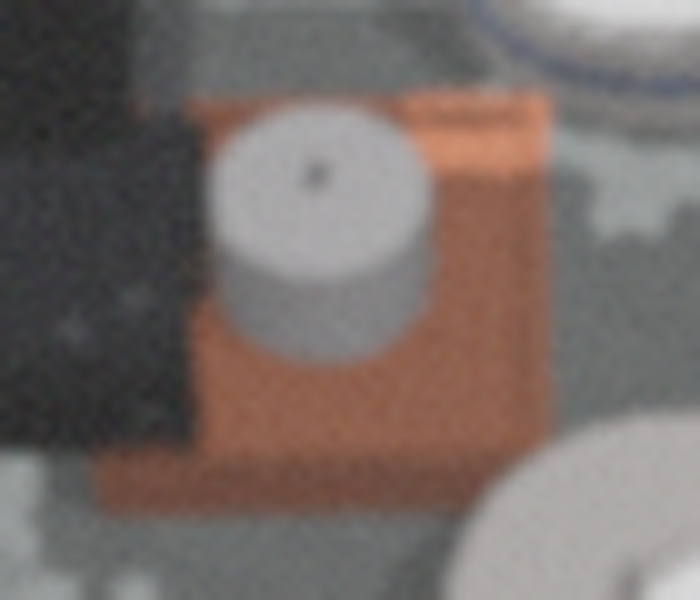

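Run:
```python
from h import *
ts=[(236+a/8,200+b/8) for a,b in [(378,74),(640,305),(315,497),(40,265)]]
td=[(255+a/10,250+b/10) for a,b in [(552,97),(97,455),(550,448)]]
x0=[.495,.009,-.11]
for o in (dict(scene=ts,side=td),dict(scene=ts),dict(side=td)):
    x,r=fit(.045,.022,o,x0); print(x.round(4),r,(w2d(x)*1000).round(1),x[2]-PHI)
# predicted pot lid-edge & mat checks: project gap axis
# edge distances with same-camera display calibration
for n,l in (("scene",ts),("side",td)):
    off=dict(scene=(.5639,.0017),side=(.5653,-.0010))[n]
    for p in l:
        X=pix2w(n,p,.022)[:2]-off; c,s=np.cos(PHI),np.sin(PHI); print(n,(1000*np.array([c*X[0]+s*X[1],-s*X[0]+c*X[1]])).round(1))
```

```text
[ 0.4962  0.0092 -0.1015] 1.0878309080943251 [-68.8   0.2] 0.015454526584149544
[ 0.4952  0.0104 -0.0881] 1.0707130103342775 [-69.9   1.2] 0.028926079051857054
[ 0.4973  0.0074 -0.1279] 0.30899368066009947 [-67.5  -1.5] -0.010890920458676748
scene [-113.8   43. ]
scene [-24.7  43.2]
scene [-24.9 -39.4]
scene [-112.6  -45.3]
side [-23.1  44.1]
side [-113.   -44.2]
side [-24.9 -44.6]
```

Request:
{"api": "carry_out", "payload": {
  "translation": [
    [0.02, 0.35, 0],
    [0.04, 0.7, 0],
    [0.05, 1.05, 0],
    [0.06, 1.4, 0],
    [0.06, 1.75, 0]
  ],
  "turn": [0, 0, 0, 0, 0],
  "gripper": [0.5, 0.5, 0.5, 0.5, 0.5]
}}

```text
time_s: 10.3
tool_pos: [0.4561, 0.0186, 0.0145]
tool_rot: [-180.0, -0.0, 83.3]
force: [-2.9, -1.3, 1.4]
grip_width: 0.0436
```

Request:
{"api": "carry_out", "payload": {
  "translation": [
    [0, 0.35, 0],
    [0, 0.7, 0],
    [0, 1.05, 0],
    [0, 1.4, 0],
    [0, 1.75, 0]
  ],
  "turn": [0, 0, 0, 0, 0],
  "gripper": [0.5, 0.5, 0.5, 0.5, 0.5]
}}

```text
time_s: 10.92
tool_pos: [0.4735, 0.0165, 0.0145]
tool_rot: [-180.0, 0.0, 83.3]
force: [-2.6, -0.0, 1.3]
grip_width: 0.0434
```

Run:
```python
from h import *
o=telemetry.get_obs();print(o["time_s"],o["tool_pos"],o["tool_rot"],o["qpos"].round(1),o["force"],w2d(o["tool_pos"]))
im=read_camera("scene");cv2.imwrite("pics/scene7.png",im[:,:,::-1]);crop(im,236,200,120,90,6,"pics/c7.png")
im=read_camera("side");cv2.imwrite("pics/side7.png",im[:,:,::-1]);crop(im,250,230,120,90,6,"pics/s7.png")
```

```text
10.925 [0.47352742 0.01650987 0.01450927] [-1.79999771e+02  4.54437897e-03  8.33043178e+01] [ 45.   18.3 -54.9 118.8  19.1  52.   62.8] [-2.55903123 -0.03726694  1.31658832] [-0.09216114  0.00478431]
```

View pics/c7.png

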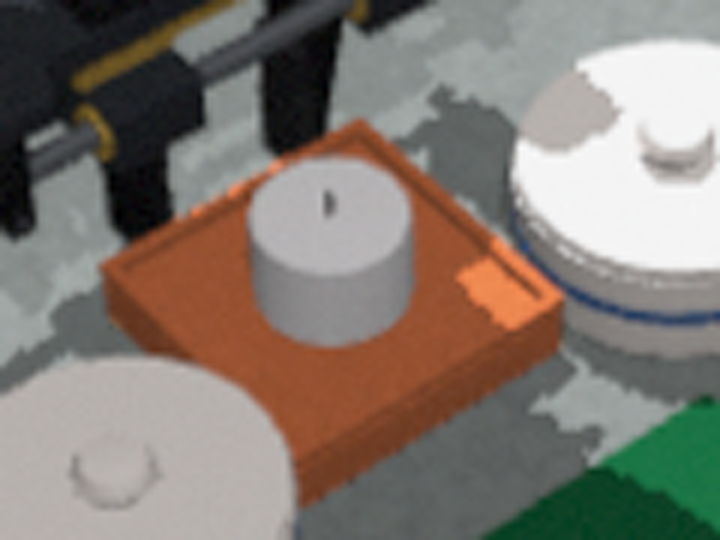

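View pics/s7.png

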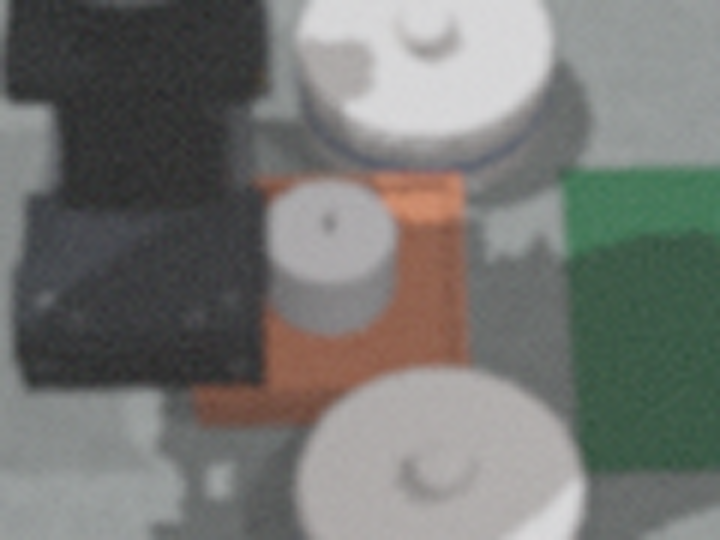

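```bash
cat >> h.py <<'E'
OFF=dict(scene=(.5639,.0017),side=(.5653,-.0010))
def disp(n,l,z=.022):
    for p in l:
        X=pix2w(n,p,z)[:2]-OFF[n]; c,s=np.cos(PHI),np.sin(PHI); print(n,(1000*np.array([c*X[0]+s*X[1],-s*X[0]+c*X[1]])).round(1))
E
python3 - <<'E'
from h import *
disp("scene",[(236+a/6,200+b/6) for a,b in [(362,120),(565,300),(103,268)]])
disp("side",[(250+a/6,230+b/6) for a,b in [(465,174),(468,365),(197,388)]])
E
```

```text
scene [-78.7  44.2]
scene [10.4 44.2]
scene [-78.3 -44.8]
side [12.6 45.2]
side [ 10.6 -35.8]
side [-77.8 -43. ]
```

Request:
{"api": "carry_out", "payload": {
  "translation": [
    [0, 0.35, 0],
    [0, 0.7, 0],
    [0, 1.05, 0],
    [0, 1.4, 0],
    [0, 1.75, 0]
  ],
  "turn": [0, 0, 0, 0, 0],
  "gripper": [0.5, 0.5, 0.5, 0.5, 0.5]
}}

```text
time_s: 11.65
tool_pos: [0.4908, 0.0145, 0.0145]
tool_rot: [-180.0, 0.0, 83.3]
force: [-2.5, 0.4, 1.2]
grip_width: 0.0435
```

Request:
{"api": "carry_out", "payload": {
  "translation": [
    [0, 0.35, 0],
    [0, 0.7, 0],
    [0, 1.05, 0],
    [0, 1.4, 0],
    [0, 1.75, 0]
  ],
  "turn": [0, 0, 0, 0, 0],
  "gripper": [0.5, 0.5, 0.5, 0.5, 0.5]
}}

```text
time_s: 12.28
tool_pos: [0.5083, 0.0125, 0.0145]
tool_rot: [180.0, 0.0, 83.3]
force: [-3.5, 0.6, 0.9]
grip_width: 0.0432
```

Run:
```python
from h import *
o=telemetry.get_obs();print(o["time_s"],o["tool_pos"],o["tool_rot"],o["qpos"].round(1),o["force"],w2d(o["tool_pos"]))
im=read_camera("scene");cv2.imwrite("pics/scene8.png",im[:,:,::-1]);crop(im,256,210,120,90,6,"pics/c8.png")
im=read_camera("side");cv2.imwrite("pics/side8.png",im[:,:,::-1]);crop(im,270,230,120,90,6,"pics/s8.png")
```

```text
12.275 [0.50829294 0.01247532 0.01452797] [1.79998859e+02 3.61342441e-03 8.33049486e+01] [ 42.1  22.5 -52.7 114.2  22.2  53.8  61.4] [-3.53316951  0.64632229  0.9239619 ] [-0.05716234  0.00483564]
```

View pics/c8.png

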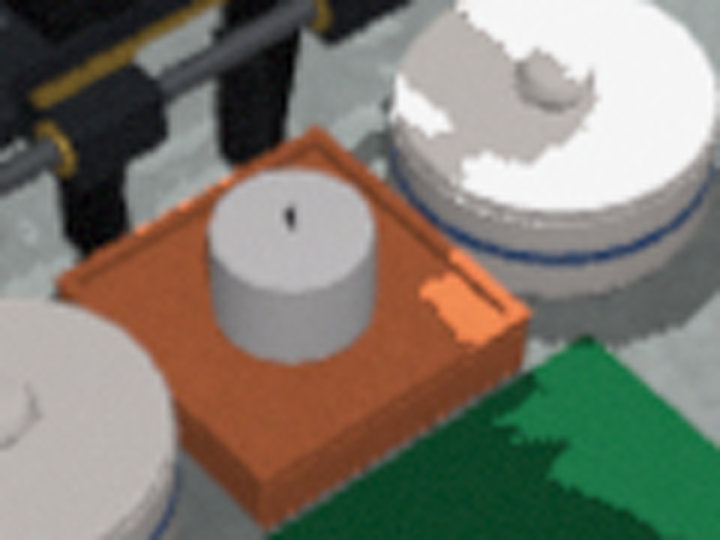

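View pics/s8.png

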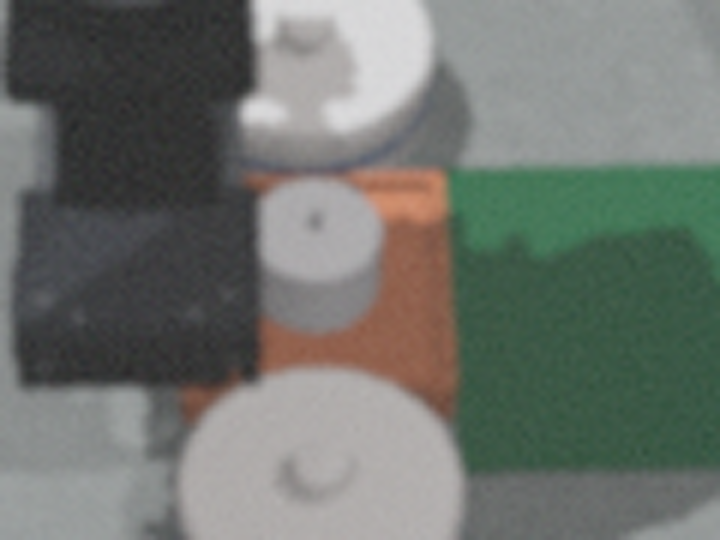

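Run:
```python
from h import *
disp("scene",[(256+a/6,210+b/6) for a,b in [(316,128),(530,315),(262,485),(62,283)]])
disp("side",[(270+a/6,230+b/6) for a,b in [(445,172)]])
```

```text
scene [-44.6  43.6]
scene [45.2 44.3]
scene [ 45.4 -45.4]
scene [-42.5 -44.3]
side [47.1 45.3]
```

Request:
{"api": "carry_out", "payload": {
  "translation": [
    [0, 0.35, 0],
    [0, 0.7, 0],
    [0, 1.05, 0],
    [0, 1.4, 0],
    [0, 1.75, 0]
  ],
  "turn": [0, 0, 0, 0, 0],
  "gripper": [0.5, 0.5, 0.5, 0.5, 0.5]
}}

```text
time_s: 13.0
tool_pos: [0.5257, 0.0104, 0.0145]
tool_rot: [180.0, 0.0, 83.3]
force: [-3.1, -0.1, -0.1]
grip_width: 0.0436
```

Request:
{"api": "carry_out", "payload": {
  "translation": [
    [0, 0.35, 0],
    [0, 0.7, 0],
    [0, 1.05, 0],
    [0, 1.4, 0],
    [0, 1.75, 0]
  ],
  "turn": [0, 0, 0, 0, 0],
  "gripper": [0.5, 0.5, 0.5, 0.5, 0.5]
}}

```text
time_s: 13.62
tool_pos: [0.5431, 0.0084, 0.0145]
tool_rot: [180.0, 0.0, 83.3]
force: [-1.7, -0.1, 0.8]
grip_width: 0.0435
```

Request:
{"api": "carry_out", "payload": {
  "translation": [
    [0, 0.35, 0],
    [0, 0.7, 0],
    [0, 1.05, 0],
    [0, 1.4, 0],
    [0, 1.75, 0]
  ],
  "turn": [0, 0, 0, 0, 0],
  "gripper": [0.5, 0.5, 0.5, 0.5, 0.5]
}}

```text
time_s: 14.25
tool_pos: [0.5604, 0.0063, 0.0145]
tool_rot: [-180.0, 0.0, 83.3]
force: [-1.6, 0.5, 1.1]
grip_width: 0.0434
```

Run:
```python
from h import *
o=telemetry.get_obs();print(o["time_s"],o["tool_pos"],o["tool_rot"],o["qpos"].round(1),o["force"],w2d(o["tool_pos"]))
im=read_camera("scene");cv2.imwrite("pics/scene9.png",im[:,:,::-1]);crop(im,250,200,160,120,5,"pics/c9.png")
```

```text
14.25 [0.56042673 0.00633484 0.01451942] [-1.79999057e+02  4.26842591e-03  8.33073864e+01] [ 38.3  28.2 -49.8 107.1  25.7  56.6  60.5] [-1.64344458  0.4509334   1.07047957] [-0.00466818  0.00482288]
```

View pics/c9.png

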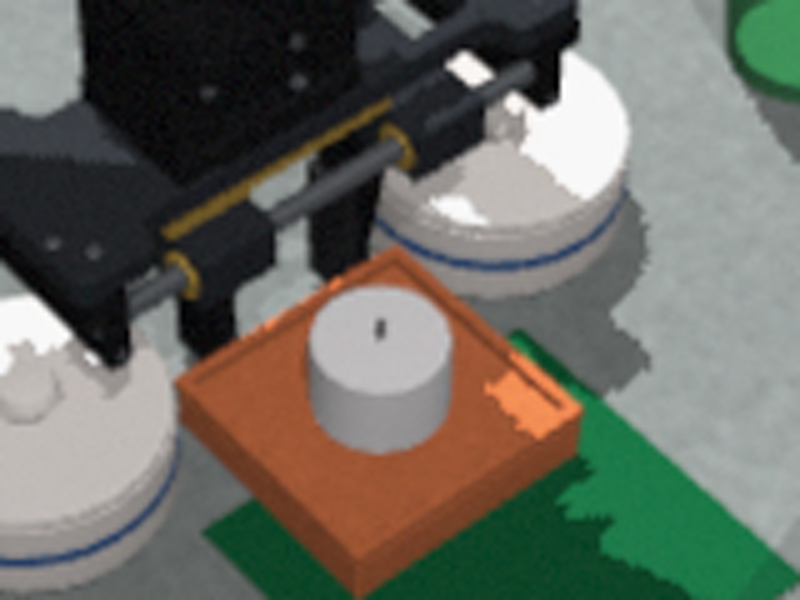

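The tray is through the gap and still square, with the candle standing. About 59 mm remain.

Request:
{"api": "carry_out", "payload": {
  "translation": [
    [0, 0.35, 0],
    [0, 0.7, 0],
    [0, 1.05, 0],
    [0, 1.4, 0],
    [0, 1.75, 0]
  ],
  "turn": [0, 0, 0, 0, 0],
  "gripper": [0.5, 0.5, 0.5, 0.5, 0.5]
}}

```text
time_s: 14.92
tool_pos: [0.5778, 0.0043, 0.0145]
tool_rot: [-180.0, 0.0, 83.3]
force: [-2.9, 0.7, 1.2]
grip_width: 0.0434
```

Request:
{"api": "carry_out", "payload": {
  "translation": [
    [0, 0.35, 0],
    [0, 0.7, 0],
    [0, 1.05, 0],
    [0, 1.4, 0],
    [0, 1.75, 0]
  ],
  "turn": [0, 0, 0, 0, 0],
  "gripper": [0.5, 0.5, 0.5, 0.5, 0.5]
}}

```text
time_s: 15.55
tool_pos: [0.5952, 0.0023, 0.0146]
tool_rot: [-180.0, 0.0, 83.3]
force: [-2.5, 0.9, 0.7]
grip_width: 0.0437
```

Request:
{"api": "carry_out", "payload": {
  "translation": [
    [0, 0.35, 0],
    [0, 0.7, 0],
    [0, 1.05, 0],
    [0, 1.4, 0],
    [0, 1.6, 0]
  ],
  "turn": [0, 0, 0, 0, 0],
  "gripper": [0.5, 0.5, 0.5, 0.5, 0.5]
}}

```text
time_s: 16.18
tool_pos: [0.6111, 0.0004, 0.0145]
tool_rot: [180.0, 0.0, 83.3]
force: [-3.5, 0.1, 2.6]
grip_width: 0.0437
```

Run:
```python
from h import *
o=telemetry.get_obs();print(o["time_s"],o["tool_pos"],o["tool_rot"],o["qpos"].round(1),o["force"],w2d(o["tool_pos"]))
im=read_camera("scene");cv2.imwrite("pics/scene10.png",im[:,:,::-1]);crop(im,270,230,160,140,5,"pics/c10.png")
```

```text
16.175 [6.11087366e-01 4.11574361e-04 1.45210057e-02] [1.79999397e+02 2.07639651e-03 8.33069694e+01] [ 34.9  33.3 -47.5  99.8  28.1  59.4  60.6] [-3.50256885  0.06245462  2.63607304] [0.04633755 0.00485389]
```

View pics/c10.png

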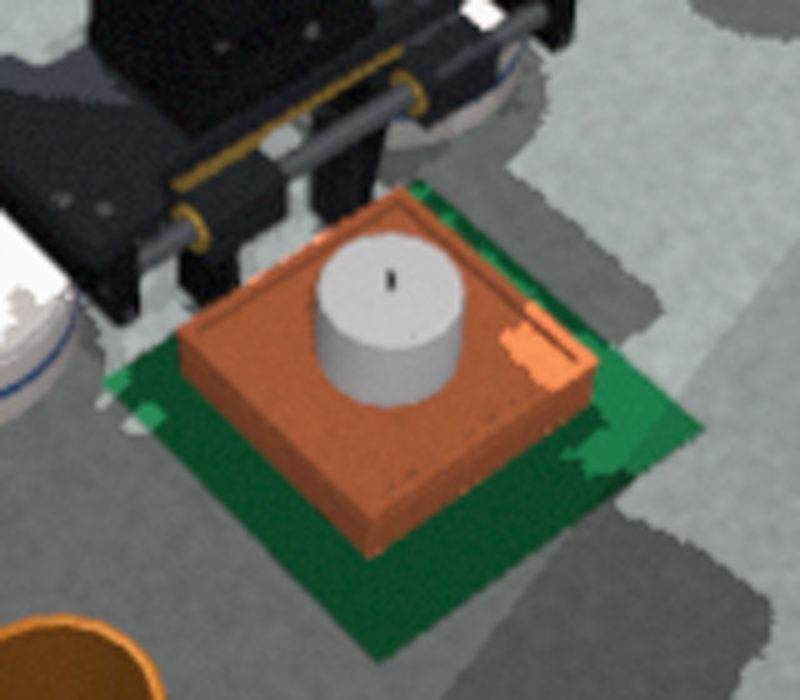

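Run:
```python
from h import *
disp("scene",[(270+a/5,230+b/5) for a,b in [(405,187),(598,358),(370,515),(181,330)]])
disp("scene",[(270+a/5,230+b/5) for a,b in [(705,428),(379,662),(105,383)]],.001)
```

```text
scene [59.6 45.7]
scene [147.1  45.6]
scene [146.6 -43.9]
scene [ 59.5 -43.9]
scene [176.1  64.6]
scene [175.4 -64.7]
scene [ 47.6 -64.6]
```

Request:
{"api": "carry_out", "payload": {
  "translation": [
    [0, 0.3, 0],
    [0, 0.6, 0],
    [0, 0.8, 0],
    [0, 0.9, 0],
    [0, 0.9, 0]
  ],
  "turn": [0, 0, 0, 0, 0],
  "gripper": [0.5, 0.5, 0.5, 0.5, 0.5]
}}

```text
time_s: 16.85
tool_pos: [0.62, -0.0007, 0.0145]
tool_rot: [180.0, 0.0, 83.3]
force: [-1.1, -0.5, -0.3]
grip_width: 0.0434
```

Request:
{"api": "carry_out", "payload": {
  "translation": [
    [0, -0.5, 0],
    [0, -2.0, 0],
    [0, -4.0, 0],
    [0, -4.5, -4],
    [0, -4.5, -10]
  ],
  "turn": [0, 0, 0, 0, 0],
  "gripper": [0.5, 0.5, 0.5, 0.5, 0.5]
}}

```text
time_s: 17.48
tool_pos: [0.5733, 0.0043, 0.1141]
tool_rot: [-179.8, 0.0, 83.3]
force: [1.0, 0.4, -0.0]
grip_width: 0.043
```

Request:
{"api": "carry_out", "payload": {
  "translation": [
    [0, -2, -4],
    [0, -5, -8],
    [0, -9, -8],
    [0, -9, -8]
  ],
  "turn": [0, 0, 0, 0],
  "gripper": [0.5, 0.5, 0.5, 0.5]
}}

```text
time_s: 17.98
tool_pos: [0.4841, 0.015, 0.195]
tool_rot: [179.9, 0.3, 83.3]
force: [0.2, -1.4, 0.0]
grip_width: 0.0436
```

Run:
```python
from h import *
o=telemetry.get_obs();print(o["time_s"],o["tool_pos"],o["qpos"].round(1),o["force"])
im=read_camera("scene");cv2.imwrite("pics/scene11.png",im[:,:,::-1]);crop(im,270,230,160,140,5,"pics/c11.png")
im=read_camera("side");cv2.imwrite("pics/side11.png",im[:,:,::-1])
```

```text
17.975 [0.48411802 0.01498109 0.194963  ] [ 54.8   2.3 -60.4 107.1   2.5  71.7  77. ] [ 0.1554572  -1.38023248  0.04191033]
```

View pics/c11.png

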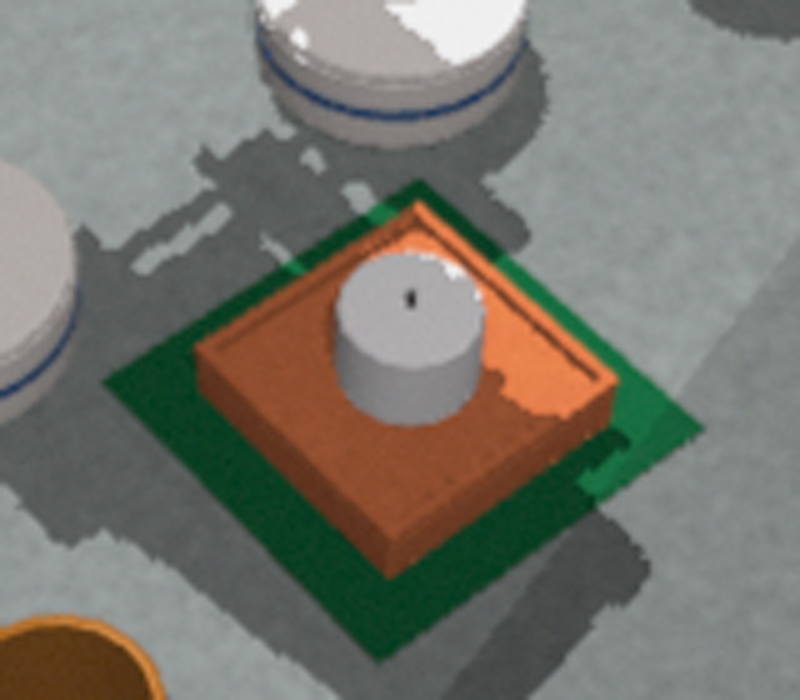

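View pics/side11.png

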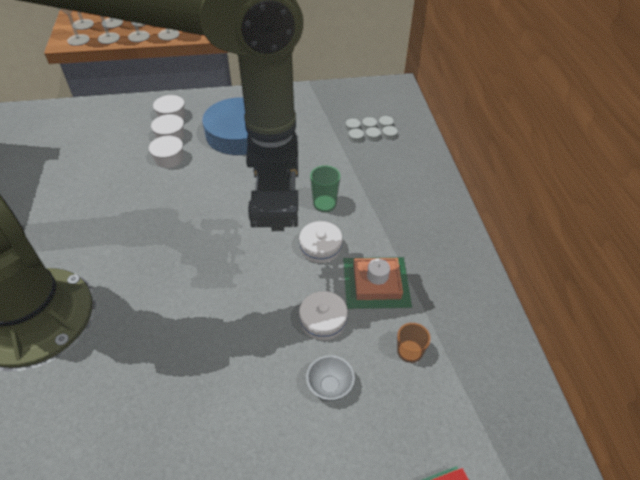

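The whole tray lies on the mat with green visible on all sides. The candle is upright, and the tumbler, votive and dish are at their original pixels, (325,203), (411,345) and (331,380).

Run:
```python
from h import *
from cell import sign_off
disp("scene",[(270+a/5,230+b/5) for a,b in [(417,203),(618,380),(388,533),(196,348)]])
print(sign_off())
```

```text
scene [67.  44.2]
scene [156.9  44.5]
scene [154.6 -44. ]
scene [ 67.8 -44.7]
the job is handed in; nothing more can be done
None
```

The tray, with the candle standing on it, now lies entirely on the green felt mat, and I handed the job in at about 18 s.

I used the sides of the half-open fingers throughout. I first pushed the tray's left side to square it to the gap and centre it. Then I pushed from behind, straight through the gap, and drew the gripper back and up.

- **Tray position:** in the last scene picture its top corners are at x of about 67 to 156 mm and y of about ±44.5 mm from the middle of the gap. The mat spans 47 to 177 mm and ±65 mm, so about 20 mm of mat shows on every side.
- **Candle and bystanders:** the candle is upright near the middle of the tray. By eye in the side picture, the tumbler, votive and dish are where they started.
- **Forces:** readings at the end of each move were about 4 N at most, with no sign of touching the pots.
- **Disagreement between cameras:** the scene and side views differed by 2 to 3 mm on absolute position. Measured against the mat in the same view, they agreed to about 1.5 mm. I used those relative values to centre the tray in the gap.

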